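# Gap check behind a gauging jaw with a taper feeler

## Robot

A 6-joint arm with a two-finger parallel gripper is mounted at the origin on a cart in front of the work surface, level with it; the furniture and walls round the work are solid. World frame = base frame: x ahead of the robot, y to its left, z up, the work surface at z = 0. Lengths are in m, angles in rad, forces in N, time in s.
With the tool pointing down it reaches from about 0.35 to 0.975 m from the base axis. Payload 4.9 kg.
Tool frame: the origin (TCP) lies on the centre line of the jaws, within the pads' length; the fingertips stand 17 mm ahead of it and the grasp point (between the pads) lies 2 mm behind it (ctrl.tcp_to_tips is the x of the fingertips in the tool frame, in m); x points along the fingers, z is the direction in which the jaws open and shut, and the axes are right-handed (so a half turn about x gives the same grasp; the last joint's range is limited). The gripper opens to 85 mm and grips with 20 to 120 N. Pads are 22 mm wide; open, the fingers measure 114 mm over their backs; the gripper's body (76 mm by 85 mm) begins 54 mm behind the grasp point. The pads swing forward as they close: fully open they stand 13 mm farther back than shut.
Start: joints at [-1.221, 0.053, 1.613, -0, 1.476, -0.119], TCP at [0.282, -0.558, 0.248] pointing down, gripper open.
Joint ranges: [-3.01, 3.01], [-1.01, 2.22], [0.06, 2.58], [-1.02, 4.17], [0.09, 2.62], [-3.14, 3.14]. Speed limits (rad/s): [2.57, 2.57, 3.14, 3.14, 3.14, 3.14].

## Interface

Orientations are given as a rotation vector (axis times angle).
In Python, from station import ctrl, cams, finder gives the robot as it stands.
- The arm moves only by the tool step_arm, never from a script. Its argument "moves" is a list of rows, each a list of 3 entries, a list of its own where there are three numbers: the shift along the tool's x, y, z in cm, then the turn, a rotation vector about the tool's x, y, z in degrees, then the opening, from 0 (shut) to 1 (fully open). A call has exactly 10 rows; each row is the pose to reach, as a shift and turn from the pose measured when the call began, along the tool's axes at that moment; what a row does not reach only later rows make up. A row lasts 1/12 s, in which the tool goes at most 41.7 mm and 7.16 degrees, less where a joint would pass 70% of its speed; a pose out of reach is approached as far as the arm can. A call with a gripper value outside its range is refused whole. The fingers move at their own pace and stop on an object; "grip_force" is the grip in N (left out, the last holds). Time passes only in rows, so rows that repeat a pose let the fingers close, or fill a call up. It gives the time, the measured TCP pose, the force and the opening at its end, in the units of the state.
- ctrl.get_obs(): the state, without advancing time (a new reading comes with each control period).
- cams.get_image(name): name is "scene" or "top"; returns a dict with "pixels" (480x640x3 uint8, blue, green, red), "fx", "fy", "cx", "cy" (pixels), "position" and "attitude" of the camera in the world. Camera axes: x right, y up, looking along -z (the intrinsics and any distortion apply to the point x, -y, -z); pixel columns grow to the right and rows downward; lengths in m; the calibration is good to about 2 mm. A picture is of the moment at which its call begins. There is no depth.
- ctrl.finish_job(): hands the job in, once; it reports no verdict.
Trained networks look in the newest picture that a camera, given by its name, has taken for a name from the list of things; names that differ only in an ending like _2 or _b are one class to them, and where a whole thing is asked for, a point or a joint stands for the part that bears it (a point fixed in the world has none). Each returns a list of dicts, best first, with "conf" (0 to 1); they miss things now and then, are a little off and sometimes report something else, mostly with a low value. They report only what shows in the picture. A call takes as long as a camera call.
- finder.find_in(camera, name): "at" ([column, row] in pixels, amid what is visible of it).
- finder.regions_of(camera, name): "region" (480x640 bool, what is visible of it) and "at" ([column, row] in pixels, amid what is visible of it).
- finder.tip_of(camera, name): "at" ([column, row] in pixels: a listed point, or the origin of a listed thing).
The state is a dict: "t": time; "q": joint angles; "dq": joint speeds; "effort": joint torques, N m; "tool_pos": TCP position; "tool_rot": TCP orientation; "contact_force": force on the tool from outside, world axes, zero at the start; "wrist_torque": the same for the moment, N m; "opening": finger opening in m.
Only numpy, scipy, OpenCV 4.12 (cv2) and the standard library are available. Lean on these libraries where they do the work, as an engineer would, in place of code of your own. Each camera call takes 0.05 s, during which the arm holds its last target. There are 200 camera calls.

## Task

Check the turned shaft in the gauging fixture: push the sliding jaw by its knob firmly shut on the shaft, so that the shaft is pressed against the fixed anvil. Then take the taper feeler by its handle and slide its blade, level and square, into the gap that has opened between the jaw and the set stop until it drags snugly on both faces, without forcing it, and finish while still holding the feeler there for the reading; disturb nothing else on the desk.

Things in the scene. Friction and masses are not known exactly. Their poses are not given: they have to be found in the camera images.
- fixture: grey gauging fixture fixed to the desk, base 120 (x) x 140 (y) mm, top 26 mm above the desk, a guide rail on it up to 33 mm. Origin: centre of the underside. y: the jaw's sliding direction (anvil at +y, stop at -y); x: the way the blade slides into the gap, whose mouth faces -x. Stop, jaw and anvil are centred on x = -15 mm. A monitor stands over the desk's right rear (world y < -0.3 m)
- anvil: fixed steel block, 46 mm wide (x), top 56 mm above the desk. Origin: on its face towards the shaft, at the foot (26 mm above the desk)
- jaw: steel jaw between shaft and stop, 36 (x) x 28 (y) mm, 30 to 58 mm above the desk, black knob upright on top. Slides only along the fixture's y, +y closes; friction 1.5 N, stays where left; starts 2 to 5 mm short of the shaft, then pushes it up to 2 mm on to the anvil (shaft slides with about 2 N); 8 to 10 N on the knob seats both. Origin: middle of the block in x and y, 26 mm above the desk
- jaw_knob (a point): middle of the jaw's knob: 16 mm diameter, 26 mm tall with its stem, from 58 to 84.5 mm above the desk; this point is 73 mm above the desk. Stop, shaft and anvil beside it are not higher than 58 mm
- jaw_mouth (a point): point on the jaw's rear face (towards the stop) at the mouth edge of the gap, 46 mm above the desk, the middle height for the blade
- stop: steel angle bracket clamped on the base, fixed; upright plate 36 mm wide (x), 10 mm thick, top 57 mm above the desk; set differently each time. Origin: on the foot of its face towards the jaw (26 mm above the desk). That face is parallel to the jaw's rear face; with the jaw shut on the seated shaft the gap between them is 5.5 to 8 mm wide (36 mm long in x)
- stop_mouth (a point): point on the stop's face (towards the jaw) at the mouth edge of the gap, 46 mm above the desk. Halfway between this point and jaw_mouth is the middle of the mouth
- shaft: turned steel shaft, 25 mm diameter, 120 mm long, 0.22 kg, lying loose on two rests along the fixture's x axis between jaw and anvil, underside 30 mm above the desk. Origin: its middle, on the underside; its y axis is its length
- gauge: the taper feeler: black handle 60 mm long (x), 16 mm thick (y), 28 mm tall (z), standing on its long narrow edge on the desk, with a steel blade that points along +x; about 0.14 kg in all. Origin: centre of the handle's underside
- gauge_handle (a point): centre of the feeler's handle, 14 mm above its underside; grasp the handle across its 16 mm thickness (y). Its axes are the handle's
- blade: the feeler's steel blade, 14 mm tall, on a thin spring neck at the handle's front that gives sideways up to 0.1 rad (1.2 N m/rad). Tapers evenly: 2 mm thick at the tip, 9.6 mm 84 mm behind it, so in a gap of width w it is snug about 11 x (w - 2 mm) past the mouth; an endwise push of 5 to 8 N is snug. Origin: at the neck, on the handle's front face, half-way up; x axis to the tip
- blade_tip (a point): tip of the blade, 122 mm ahead of the handle's centre (92 mm ahead of its front face), half-way up
- caliper: bystander: digital caliper lying on the desk, 225 mm long; leave it alone
- micrometer: bystander: outside micrometer lying on the desk, 134 mm long; leave it alone
- ring_gauge: bystander: steel ring gauge, 50 mm diameter, 18 mm tall; leave it alone

How it is judged:
On the way, in this order (a step that is already met when the one before it is completed fails the run):
1. the jaw is pushed shut: it bears on the shaft and the shaft on the anvil, each with more than 2 N (contact force between jaw and shaft above 2 N and contact force between shaft and anvil above 2 N), for 0.2 s.
2. the feeler is lifted off the desk, the jaw still no more than 1.5 mm off the shaft's seated place (height (world z) of gauge_handle above 0.035 m and contact force between the fingers and gauge above 2 N and y of jaw in the frame of fixture above -0.005 m), for 0.2 s.
At the end, for the whole second after the job is handed in: Blade 25 mm or more into the gap, mid height -7/+10 mm, level and square to 0.12 rad, 1 to 40 N on both jaw and stop; jaw on shaft and shaft on anvil over 0.5 N; shaft on its rests, in line to 0.06 rad; feeler at rest, held by the fingers with over 2 N (contact force between blade and jaw between 1 and 40 N and contact force between blade and stop between 1 and 40 N and contact force between jaw and shaft above 0.5 N and contact force between shaft and anvil above 0.5 N and x of blade_tip in the frame of stop_mouth above 0.025 m and z of blade_tip in the frame of stop_mouth between -0.007 and 0.01 m and angle between the x axis of blade and the x axis of stop, either way round below 0.12 rad and angle between blade's own z axis and vertical below 0.12 rad and contact force between the fingers and gauge above 2 N and linear speed of gauge below 0.01 m/s and z of shaft in the frame of fixture below 0.033 m and angle between the y axis of shaft and the x axis of fixture, either way round below 0.06 rad); the arm keeps its last pose, push and grip.
It fails at once if the blade is forced: more than 60 N on jaw or stop (contact force between blade and jaw above 60 N or contact force between blade and stop above 60 N).
It fails at once if a bystander is pushed more than 15 mm (distance of any of caliper, micrometer, ring_gauge from where it was at the start of the episode above 0.015 m).
It also fails if it takes over 54 s, if anything falls off the work surface, if the arm or the gripper's body presses on something with over 40 N, if the wrist force passes 120 N, or if a joint passes its speed limit or range.

## Working session

There is one attempt and no reset: what is moved stays moved. The work goes in short steps, Python scripts to look and compute and a tool call to move; the robot and the scene stay as the last step left them, time stands still between calls to the robot, and variables do not carry over. Pictures are saved under pics/ and viewed, on a budget of 10 in all, crops included, one or two more only if the job needs it, and the job is handed in when it is done.

Besides the shell and the picture viewer there is one more tool, called after ">>>" by a JSON object that holds its "name" and its "arguments", one argument or row to a line. step_arm: Moves the arm, as the interface text tells. Its arguments: {"type":"object","properties":{"moves":{"type":"array"},"grip_force":{"type":"number"}},"required":["moves"]}

```bash
ls; mkdir -p pics; cat > h.py <<'E'
import numpy as np, cv2
from scipy.spatial.transform import Rotation as R
from station import ctrl, cams, finder
def att(im):
    a=np.asarray(im["attitude"],float)
    return a if a.shape==(3,3) else R.from_rotvec(a).as_matrix() if a.size==3 else R.from_quat(a).as_matrix()
def ray(im,p):
    d=np.array([(p[0]-im["cx"])/im["fx"],-(p[1]-im["cy"])/im["fy"],-1.])
    return np.asarray(im["position"],float),att(im)@d
def at_z(im,p,z):
    o,d=ray(im,p); return o+d*(z-o[2])/d[2]
def proj(im,P):
    c=att(im).T@(np.asarray(P)-im["position"]); return np.array([im["cx"]+im["fx"]*c[0]/-c[2],im["cy"]-im["fy"]*c[1]/-c[2]])
def tri(i1,p1,i2,p2):
    A=np.zeros((3,3));b=np.zeros(3);L=[]
    for i,p in((i1,p1),(i2,p2)):
        o,d=ray(i,p);d=d/np.linalg.norm(d);M=np.eye(3)-np.outer(d,d);A+=M;b+=M@o;L.append((M,o))
    X=np.linalg.solve(A,b); return X,[round(1e3*np.linalg.norm(M@(X-o)),1) for M,o in L]
E
python3 - <<'E'
from h import *
ims={}
for c in("scene","top"):
    im=cams.get_image(c);ims[c]=im;cv2.imwrite(f"pics/{c}0.png",im["pixels"])
    print(c,{k:v for k,v in im.items() if k!="pixels"})
for n,z in(("fixture",0),("anvil",.026),("jaw",.026),("jaw_knob",.073),("jaw_mouth",.046),("stop",.026),("stop_mouth",.046),("shaft",.03),("gauge",0),("gauge_handle",.014),("blade",.014),("blade_tip",.014),("caliper",0),("micrometer",0),("ring_gauge",0)):
    r={c:finder.tip_of(c,n) for c in ims}
    s=n
    for c in ims:
        if r[c]: s+=f" | {c} {np.round(r[c][0]['at'])} c{r[c][0]['conf']:.2f} {np.round(at_z(ims[c],r[c][0]['at'],z),4)}"
    if all(r.values()): s+=f" | tri {np.round(tri(ims['scene'],r['scene'][0]['at'],ims['top'],r['top'][0]['at'])[0],4)}"
    print(s)
print(ctrl.get_obs())
E
```

```text
pics
scene {'fx': 510.77563096826395, 'fy': 510.77563096826395, 'cx': 320.29585074360403, 'cy': 238.4065589648281, 'position': array([-0.33018281, -0.46882624,  0.52724711]), 'attitude': array([ 1.03245225, -0.58745132, -0.9520746 ])}
top {'fx': 606.3517065366793, 'fy': 606.3517065366793, 'cx': 310.8190163688306, 'cy': 240.743028620529, 'position': array([0.36906814, 0.02490368, 1.05650977]), 'attitude': array([ 0.13420725, -0.13665523, -1.57546717])}
fixture | scene [368. 255.] c0.86 [ 0.6289 -0.0499  0.    ] | top [354. 194.] c0.63 [ 0.6376 -0.0554  0.    ] | tri [ 0.6357 -0.0517 -0.0018]
anvil | scene [238. 254.] c0.64 [0.4589 0.1881 0.026 ] | top [339. 198.] c0.74 [ 0.6242 -0.028   0.026 ] | tri [0.5123 0.066  0.0781]
jaw | scene [374. 249.] c0.63 [ 0.6158 -0.0681  0.026 ]
jaw_knob | scene [374. 228.] c0.50 [ 0.6217 -0.0644  0.073 ] | top [362. 195.] c0.61 [ 0.6171 -0.0635  0.073 ] | tri [ 0.6174 -0.0647  0.0744]
jaw_mouth | scene [377. 244.] c0.53 [ 0.6027 -0.0813  0.046 ] | top [371. 205.] c0.76 [ 0.6062 -0.0806  0.046 ] | tri [ 0.6063 -0.0803  0.0444]
stop | scene [381. 249.] 
[... 1299 characters left out ...]
.] c0.64 [0.7    0.1809 0.    ] | tri [0.6976 0.1834 0.0015]
{'t': 1.6, 'q': array([-1.22098476e+00,  5.27258607e-02,  1.61289082e+00, -2.74583534e-06,
        1.47596747e+00, -1.19014293e-01]), 'dq': array([-0.00172825,  0.00121086,  0.00020333, -0.00063513, -0.00010975,
        0.00051703]), 'effort': array([-4.62647802e-05, -3.93671107e+01, -3.70452976e+01, -1.38155606e-04,
        5.59225518e-04,  1.49254475e-05]), 'tool_pos': array([ 0.28238908, -0.55756044,  0.24829301]), 'tool_rot': array([ 0.85731424,  1.39523454, -0.85732639]), 'contact_force': array([0.10679178, 0.00736538, 0.36873805]), 'wrist_torque': array([ 0.00514613,  0.00914029, -0.03576529]), 'opening': 0.08517567497555535}
```

```bash
python3 - <<'E'
import cv2
a=cv2.imread("pics/top0.png")[110:360,160:480];cv2.imwrite("pics/t0.png",cv2.resize(a,None,fx=2.4,fy=2.4,interpolation=cv2.INTER_CUBIC))
a=cv2.imread("pics/scene0.png")[190:340,200:470];cv2.imwrite("pics/s0.png",cv2.resize(a,None,fx=2.9,fy=2.9,interpolation=cv2.INTER_CUBIC))
E
```

```text
(no output)
```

View pics/t0.png

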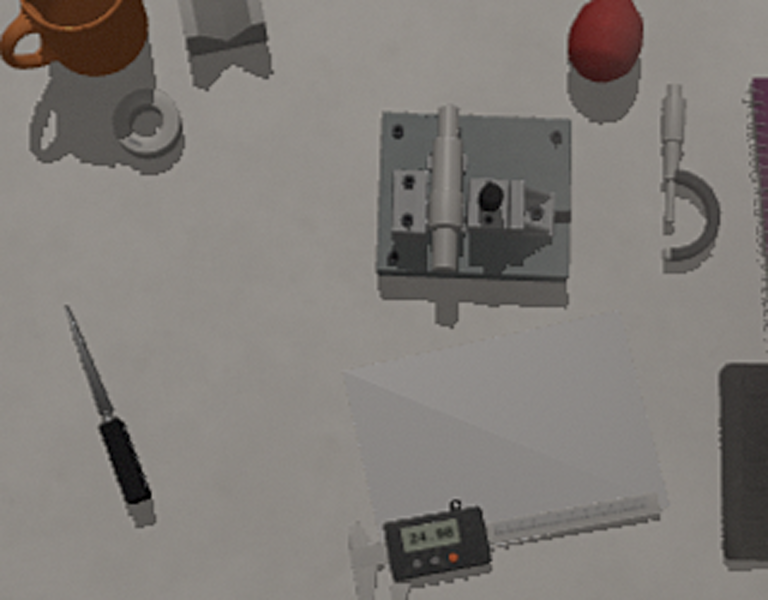

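View pics/s0.png

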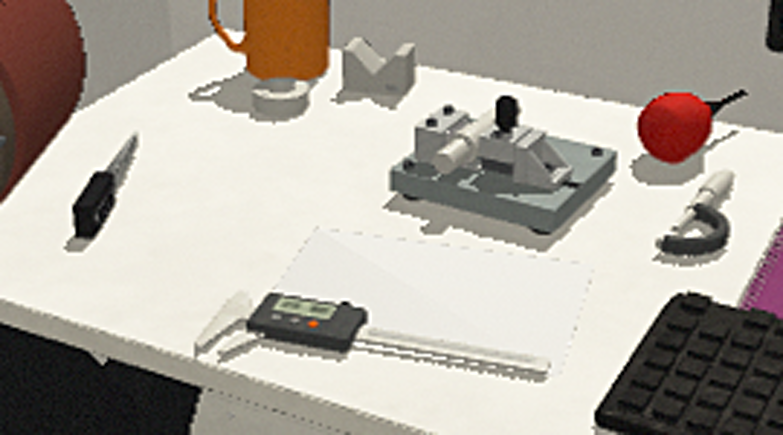

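The top view shows the fixture nearly square to the world, with its knob at zoomed (490,195) and the stop to its right. The feeler is at zoomed (125,460), yawed about 24°, with its blade pointing up-left. The scene view agrees, and there is clear space around both. Next I'll refine the yaws and plan the push.

```bash
cat >> h.py <<'E'
def down(yaw_z):
    "tool x down, tool z at heading yaw_z in the world"
    x=np.array([0,0,-1.]);z=np.array([np.cos(yaw_z),np.sin(yaw_z),0]);return np.column_stack([x,np.cross(z,x),z])
def plan(pos,Rt,obs=None):
    o=obs or ctrl.get_obs();R0=R.from_rotvec(o["tool_rot"]).as_matrix()
    return np.round(R0.T@(np.asarray(pos)-o["tool_pos"])*100,2),np.round(np.degrees(R.from_matrix(R0.T@Rt).as_rotvec()),2)
E
python3 - <<'E'
from h import *
im=cams.get_image("top")
print(np.round(R.from_rotvec(ctrl.get_obs()["tool_rot"]).as_matrix(),2))
C=np.array([at_z(im,(160+u/2.4,110+v/2.4),.026) for u,v in((385,113),(571,119),(569,277),(379,272))])
print(C.round(4),C.mean(0).round(4))
fy=np.degrees([np.arctan2(*(a-b)[[1,0]]) for a,b in((C[0],C[3]),(C[1],C[2]))]+[np.arctan2(*(a-b)[[1,0]])-np.pi/2 for a,b in((C[0],C[1]),(C[3],C[2]))]);print("fix yaw",fy)
m=finder.regions_of("top","gauge")
for r in m[:2]:
    v,u=np.nonzero(r["region"]);P=np.array([at_z(im,p,.014)[:2] for p in zip(u,v)]);c=P.mean(0);w,V=np.linalg.eigh(np.cov((P-c).T));print(r["conf"],len(u),c,np.degrees(np.arctan2(V[1,1],V[0,1])),(P-c)@V[:,1].__class__(V[:,1]) .max() if 0 else np.ptp((P-c)@V[:,1]))
yaw=np.radians(np.median(fy))
for n,y in(("z+",yaw+np.pi/2),("z-",yaw-np.pi/2)): print(n,plan([.6172,-.105,.16],down(y)))
E
```

```text
[[-0.    0.89  0.45]
 [ 0.    0.45 -0.89]
 [-1.    0.   -0.  ]]
[[ 0.6983  0.0042  0.026 ]
 [ 0.6925 -0.1327  0.026 ]
 [ 0.574  -0.1272  0.026 ]
 [ 0.5789  0.0099  0.026 ]] [ 0.6359 -0.0615  0.026 ]
fix yaw [-2.74915128 -2.62380359 -2.42311077 -2.044531  ]
0.8 567 [0.4659661  0.20154171] -157.9559317051787 0.1479366869584629
0.36 193 [0.50764831 0.21839567] -158.4745869887542 0.08340047317022661
z+ (array([  8.83,  50.32, -25.24]), array([-150.62,   -0.  ,   -0.  ]))
z- (array([  8.83,  50.32, -25.24]), array([29.38, -0.  ,  0.  ]))
```

>>> {"name": "step_arm", "arguments": {
  "moves": [
    [[6.8,25.8,-24.8],[29.4,0,0],0],
    [[6.8,25.8,-24.8],[29.4,0,0],0],
    [[6.8,25.8,-24.8],[29.4,0,0],0],
    [[6.8,25.8,-24.8],[29.4,0,0],0],
    [[6.8,25.8,-24.8],[29.4,0,0],0],
    [[6.8,25.8,-24.8],[29.4,0,0],0],
    [[6.8,25.8,-24.8],[29.4,0,0],0],
    [[6.8,25.8,-24.8],[29.4,0,0],0],
    [[6.8,25.8,-24.8],[29.4,0,0],0],
    [[6.8,25.8,-24.8],[29.4,0,0],0]
  ],
  "grip_force": 30
}}

```text
t: 2.53
tool_pos: [0.4009, -0.2149, 0.1787]
tool_rot: [1.239, 1.194, -1.237]
contact_force: [-0.5, 0.3, -1.0]
opening: -0.0001
```

```bash
python3 - <<'E'
from h import *
o=ctrl.get_obs();print(o["t"],o["tool_pos"],o["opening"])
Rt=down(np.radians(-92.5))
print(plan([.618,-.112,.14],Rt),plan([.618,-.112,.081],Rt))
E
```

```text
2.5333 [ 0.40086548 -0.2148944   0.17867037] -5.692974345420908e-05
(array([  3.88,  21.3 , -11.11]), array([ 0.28, -0.18,  0.07])) (array([  9.78,  21.31, -11.09]), array([ 0.28, -0.18,  0.07]))
```

>>> {"name": "step_arm", "arguments": {
  "moves": [
    [[3.9,21.3,-11.1],[0.3,-0.2,0],0],
    [[3.9,21.3,-11.1],[0.3,-0.2,0],0],
    [[3.9,21.3,-11.1],[0.3,-0.2,0],0],
    [[3.9,21.3,-11.1],[0.3,-0.2,0],0],
    [[3.9,21.3,-11.1],[0.3,-0.2,0],0],
    [[3.9,21.3,-11.1],[0.3,-0.2,0],0],
    [[3.9,21.3,-11.1],[0.3,-0.2,0],0],
    [[6,21.3,-11.1],[0.3,-0.2,0],0],
    [[8,21.3,-11.1],[0.3,-0.2,0],0],
    [[8,21.3,-11.1],[0.3,-0.2,0],0]
  ]
}}

```text
t: 3.37
tool_pos: [0.6151, -0.1118, 0.0941]
tool_rot: [1.238, 1.196, -1.248]
contact_force: [-1.1, 0.6, -0.8]
opening: 0.0001
```

```bash
python3 - <<'E'
from h import *
o=ctrl.get_obs();print(o["t"],o["tool_pos"],o["contact_force"])
ims={}
for c in("scene","top"): ims[c]=cams.get_image(c);cv2.imwrite(f"pics/{c}1.png",ims[c]["pixels"])
for n,z in(("jaw_knob",.073),("fixture",0),("stop_mouth",.046)):
    r={c:finder.tip_of(c,n) for c in ims}
    print(n,[(c,np.round(r[c][0]['at'],1),round(r[c][0]['conf'],2),at_z(ims[c],r[c][0]['at'],z).round(4)) for c in ims if r[c]])
a=ims["top"]["pixels"][150:240,310:430];b=ims["scene"]["pixels"][180:280,310:440]
f=lambda x:cv2.resize(x,(400,300),interpolation=cv2.INTER_CUBIC)
cv2.imwrite("pics/v1.png",np.hstack([f(a),f(b)]))
E
```

```text
3.3667 [ 0.61509805 -0.11176353  0.09414355] [-1.10910447  0.58907844 -0.77799938]
jaw_knob [('scene', array([372.9, 230.1]), 0.85, array([ 0.6114, -0.0668,  0.073 ])), ('top', array([363.1, 195.7]), 0.49, array([ 0.6157, -0.0653,  0.073 ]))]
fixture [('scene', array([370.5, 257.6]), 0.85, array([ 0.62  , -0.0591,  0.    ])), ('top', array([443.4, 184.4]), 0.64, array([ 0.6536, -0.2169,  0.    ]))]
stop_mouth [('scene', array([380. , 242.6]), 0.74, array([ 0.6126, -0.0839,  0.046 ]))]
```

View pics/v1.png

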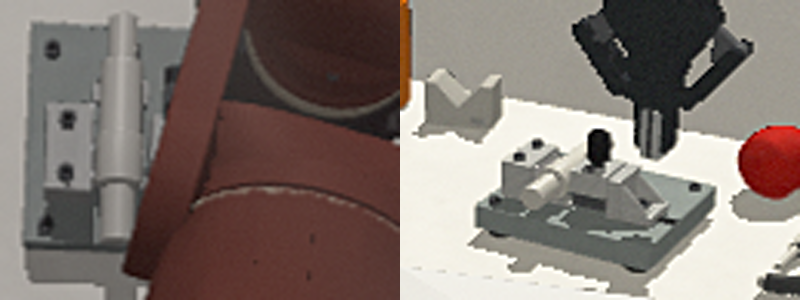

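>>> {"name": "step_arm", "arguments": {
  "moves": [
    [[1.3,0.1,0],[0,0,0],0],
    [[1.3,0.1,0],[0,0,0],0],
    [[1.3,0.1,-0.5],[0,0,0],0],
    [[1.3,0.1,-0.8],[0,0,0],0],
    [[1.3,0.1,-1.1],[0,0,0],0],
    [[1.3,0.1,-1.4],[0,0,0],0],
    [[1.3,0.1,-1.6],[0,0,0],0],
    [[1.3,0.1,-1.8],[0,0,0],0],
    [[1.3,0.1,-2.0],[0,0,0],0],
    [[1.3,0.1,-2.1],[0,0,0],0]
  ]
}}

```text
t: 4.6
tool_pos: [0.6206, -0.0912, 0.0874]
tool_rot: [1.241, 1.186, -1.241]
contact_force: [0.2, -0.2, 0.0]
opening: 0.0003
```

>>> {"name": "step_arm", "arguments": {
  "moves": [
    [[0.7,-0.3,0],[0,0,0],0],
    [[0.7,-0.3,0],[0,0,0],0],
    [[0.7,-0.3,-0.1],[0,0,0],0],
    [[0.7,-0.3,-0.2],[0,0,0],0],
    [[0.7,-0.3,-0.3],[0,0,0],0],
    [[0.7,-0.3,-0.4],[0,0,0],0],
    [[0.7,-0.3,-0.5],[0,0,0],0],
    [[0.7,-0.3,-0.5],[0,0,0],0],
    [[0.7,-0.3,-0.5],[0,0,0],0],
    [[0.7,-0.3,-0.5],[0,0,0],0]
  ]
}}

```text
t: 5.43
tool_pos: [0.6178, -0.0861, 0.0804]
tool_rot: [1.241, 1.186, -1.241]
contact_force: [-1.1, -1.5, -0.6]
opening: 0.0002
```

>>> {"name": "step_arm", "arguments": {
  "moves": [
    [[0,0,-0.1],[0,0,0],0],
    [[0,0,-0.2],[0,0,0],0],
    [[0,0,-0.3],[0,0,0],0],
    [[0,0,-0.3],[0,0,0],0],
    [[0,0,-0.3],[0,0,0],0],
    [[0,0,-0.4],[0,0,0],0],
    [[0,0,-0.5],[0,0,0],0],
    [[0,0,-0.5],[0,0,0],0],
    [[0,0,-0.5],[0,0,0],0],
    [[0,0,-0.5],[0,0,0],0]
  ]
}}

```text
t: 6.27
tool_pos: [0.6179, -0.084, 0.0805]
tool_rot: [1.237, 1.182, -1.244]
contact_force: [-1.2, -11.7, -2.3]
opening: -0.0003
```

>>> {"name": "step_arm", "arguments": {
  "moves": [
    [[0,0,1.0],[0,0,0],0],
    [[0,0,1.5],[0,0,0],0],
    [[-3,0,1.5],[0,0,0],0],
    [[-7,0,1.5],[0,0,0],0],
    [[-9,-4,1.5],[0,0,0],0.3],
    [[-9,-8,0],[0,0,0],0.6],
    [[-9,-12,-4],[7,0,0],0.6],
    [[-9,-15,-8],[14,0,0],0.6],
    [[-9,-17,-12],[21,0,0],0.6],
    [[-9,-18,-16],[24,0,0],0.6]
  ]
}}

```text
t: 7.1
tool_pos: [0.4531, 0.0574, 0.1697]
tool_rot: [1.544, 0.943, -1.546]
contact_force: [1.2, 0.9, 0.4]
opening: 0.0511
```

```bash
python3 - <<'E'
from h import *
o=ctrl.get_obs();print(o["t"],o["tool_pos"],o["contact_force"],o["opening"])
ims={}
for c in("scene","top"): ims[c]=cams.get_image(c);cv2.imwrite(f"pics/{c}2.png",ims[c]["pixels"])
for n,z in(("jaw_knob",.073),("gauge_handle",.014),("gauge",0),("blade_tip",.014),("jaw_mouth",.046),("stop_mouth",.046)):
    r={c:finder.tip_of(c,n) for c in ims}
    print(n,[(c,np.round(r[c][0]['at'],1),round(r[c][0]['conf'],2),at_z(ims[c],r[c][0]['at'],z).round(4)) for c in ims if r[c]])
a=ims["top"]["pixels"][140:260,310:430];b=ims["top"]["pixels"][220:340,160:280]
f=lambda x:cv2.resize(x,(400,400),interpolation=cv2.INTER_CUBIC)
cv2.imwrite("pics/v2.png",np.hstack([f(a),f(b)]))
E
```

```text
7.1 [0.45307231 0.0573996  0.1696641 ] [1.24279608 0.85362153 0.41127622] 0.051094793761930705
jaw_knob [('scene', array([371.6, 231.3]), 0.56, array([ 0.6043, -0.0669,  0.073 ])), ('top', array([360., 195.]), 0.79, array([ 0.6169, -0.0602,  0.073 ]))]
gauge_handle [('top', array([210.4, 300.8]), 0.6, array([0.4474, 0.1956, 0.014 ]))]
gauge [('scene', array([232.9, 267.3]), 0.66, array([0.4397, 0.1908, 0.    ])), ('top', array([212.5, 300.7]), 0.71, array([0.4486, 0.1943, 0.    ]))]
blade_tip [('scene', array([445.6, 264.1]), 0.67, array([ 0.6396, -0.2247,  0.014 ])), ('top', array([184.5, 239.1]), 0.74, array([0.5553, 0.2429, 0.014 ]))]
jaw_mouth [('scene', array([374.4, 242.1]), 0.7, array([ 0.6094, -0.072 ,  0.046 ])), ('top', array([368.8, 202.7]), 0.71, array([ 0.61  , -0.0772,  0.046 ]))]
stop_mouth [('scene', array([374.9, 246.4]), 0.5, array([ 0.59  , -0.0817,  0.046 ])), ('top', array([372.6, 208.5]), 0.88, array([ 0.5998, -0.0835,  0.046 ]))]
```

View pics/v2.png

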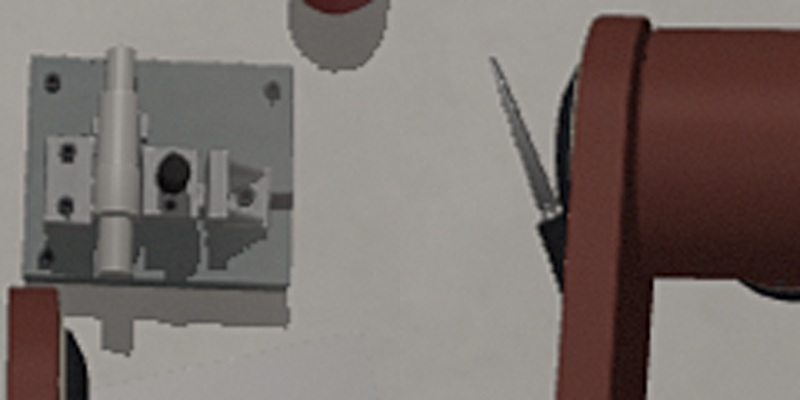

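The jaw is now on the shaft: its rear edge is at crop u≈199 and the stop face at u≈209, with the mouth edge at v≈218. The feeler has not moved. Next I'll measure the gap edges and plan the grasp.

```bash
python3 - <<'E'
from h import *
im=cams.get_image("top");g=cv2.cvtColor(im["pixels"],cv2.COLOR_BGR2GRAY)
print(g[184:210,364:378])
for p in((369.7,205.4),(372.7,205.4)):print(at_z(im,p,.0575).round(4))
T=[.4455,.193]
Rt=down(np.radians(-68))
print(plan(T+[.09],Rt),plan(T+[.022],Rt))
E
```

```text
[[114 115 110 101 106 107 106 107 106 105 104 103 102 103]
 [137 132 128 126 131 104 102 108  98 125 128 124 125 141]
 [ 92 129 136 130 134 102  99 107  89 126 135 128 129 135]
 [ 38  85 129 133 133 109 101 105  77 124 133 126 128 131]
 [ 28  36  85 125 134 110 105  98  74 125 132 125 126 131]
 [ 35  32  47 119 136 111 107  90  70 124 132 127 127 131]
 [ 34  35  25 120 138 106 106  84  67 123 131 125 127 132]
 [ 35  32  19  99 132 105 105  81  69 124 132 126 128 133]
 [ 34  37  17 113 136 106 105  81  68 124 130 126 126 137]
 [ 36  28  29 119 137 104 103  82  70 127 131 127 128 136]
 [ 27  13  84 123 133 101 102  79  66 120 129 126 125 136]
 [ 20  18 119 132 129 128 128  97  74 121 129 127 127 136]
 [ 14  41 125 132 127 119 131 102  74 120 129 128 127 135]
 [ 47  67 127 132 128 112 127 102  80 122 129 126 127 136]
 [ 76  76  86 119 128 125 132  90  79 121 130 127 127 133]
 [ 83  77  70 116 127 130 133  89  83 123 128 126 126 134]
 [ 79  75  72 117 137 135 137  91  83 122 127 125 125 130]
 [ 78  78  70 117 141 120 112  79  88 123 129 125 125 130]
 [ 80  77  72 116 141  97  66  64  89 125 128 127 126 132]
 [ 77  76  70 120 141  94  57  62  92 124 127 126 127 134]
 [ 78  80  76 114 134  92  58  62 104 139 143 134 132 140]
 [ 68  65  64  75  83  66  59  64  77  88  91  88  89  94]
 [ 65  64  63  62  58  94  94  72  64  62  61  64  66  68]
 [ 65  63  61  63  60 104  99  72  65  64  66  64  67  70]
 [ 62  63  64  59  58 102 101  67  61  63  66  68  64  69]
 [ 63  60  63  61  58  70 100  99  72  64  63  66  66  66]]
[ 0.6026 -0.0775  0.0575]
[ 0.6026 -0.0825  0.0575]
(array([  7.84,  -6.99, -11.88]), array([-48.57,   0.39,  -0.05])) (array([ 14.64,  -7.01, -11.92]), array([-48.57,   0.39,  -0.05]))
```

>>> {"name": "step_arm", "arguments": {
  "moves": [
    [[1,-2,-3],[-7,0,0],0.6],
    [[3,-4,-6],[-14,0,0],0.6],
    [[5,-6,-9],[-21,0,0],0.6],
    [[7.8,-7,-11.9],[-28,0,0],0.6],
    [[7.8,-7,-11.9],[-35,0,0],0.6],
    [[7.8,-7,-11.9],[-42,0,0],0.6],
    [[7.8,-7,-11.9],[-48.6,0.3,0],0.6],
    [[7.8,-7,-11.9],[-48.6,0.3,0],0.6],
    [[10,-7,-11.9],[-48.6,0.3,0],0.6],
    [[10,-7,-11.9],[-48.6,0.3,0],0.6]
  ]
}}

```text
t: 8.68
tool_pos: [0.4436, 0.1924, 0.0657]
tool_rot: [0.92, 1.367, -0.928]
contact_force: [-0.6, -0.0, -0.8]
opening: 0.0513
```

```bash
python3 - <<'E'
from h import *
ims={}
for c in("scene","top"): ims[c]=cams.get_image(c)
a=ims["top"]["pixels"][220:340,150:270];b=ims["scene"]["pixels"][190:310,180:300]
f=lambda x:cv2.resize(x,(400,400),interpolation=cv2.INTER_CUBIC)
cv2.imwrite("pics/v3.png",np.hstack([f(a),f(b)]))
print(plan([.4455,.193,.022],down(np.radians(-68))))
E
```

```text
(array([ 4.58,  0.09, -0.  ]), array([-0.09,  0.08,  0.12]))
```

View pics/v3.png

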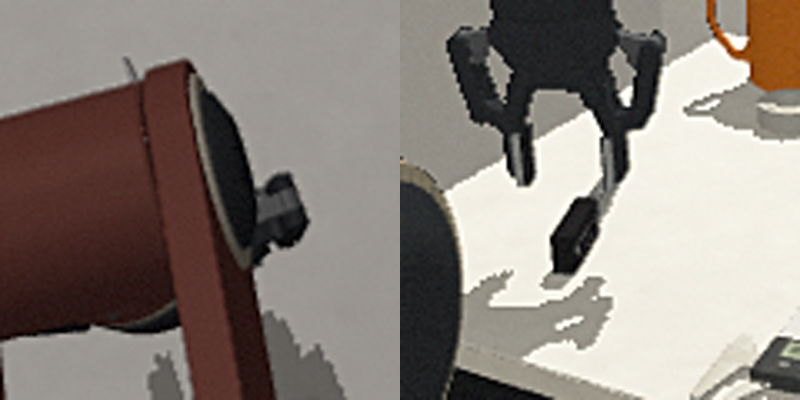

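```bash
python3 - <<'E'
from h import *
im=cams.get_image("scene")
for P in((.4436,.1924,.014),(.4436,.1924,.028),(.4436+.03*.927,.1924+.03*.375,.014),(.4436-.03*.927,.1924-.03*.375,.014)):
    p=proj(im,P);print(P,p.round(1),((p-[180,190])*3.333).round())
E
```

```text
(0.4436, 0.1924, 0.014) [232.8 260.8] [176. 236.]
(0.4436, 0.1924, 0.028) [232.2 255.1] [174. 217.]
(0.47141, 0.20365, 0.014) [236.5 254.7] [188. 216.]
(0.41579, 0.18114999999999998, 0.014) [228.9 267.2] [163. 257.]
```

The scene view shows the handle centred at crop (575,235), where the TCP's downward point projects (576,236), so it is centred between the fingers. I'll descend and grip.

>>> {"name": "step_arm", "arguments": {
  "moves": [
    [[2,0.1,0],[0,0,0],0.6],
    [[4.2,0.1,0],[0,0,0],0.6],
    [[4.5,0.1,0],[0,0,0],0.6],
    [[4.5,0.1,0],[0,0,0],0.6],
    [[4.5,0.1,0],[0,0,0],0],
    [[4.5,0.1,0],[0,0,0],0],
    [[4.5,0.1,0],[0,0,0],0],
    [[4.5,0.1,0],[0,0,0],0],
    [[4.5,0.1,0],[0,0,0],0],
    [[4.5,0.1,0],[0,0,0],0]
  ],
  "grip_force": 60
}}

```text
t: 9.67
tool_pos: [0.4478, 0.1936, 0.0254]
tool_rot: [0.923, 1.363, -0.921]
contact_force: [-0.9, -0.2, 7.3]
opening: 0.0148
```

```bash
python3 - <<'E'
from h import *
o=ctrl.get_obs();print(o["tool_pos"],o["contact_force"],o["opening"])
f=np.radians(-2.5);u=np.array([np.cos(f),np.sin(f)])
for back in(.03,):
    m=np.array([.6035,-.079])-u*(.122+back);print(m)
    print(plan([m[0],m[1],.12],down(f-np.pi/2)))
E
```

```text
[0.44778501 0.19360914 0.02541016] [-0.85966569 -0.164073    7.30963973] 0.014750837949553241
[ 0.45164467 -0.07236985]
(array([-9.43, -9.55, 24.84]), array([24.43,  0.09, -0.18]))
```

>>> {"name": "step_arm", "arguments": {
  "moves": [
    [[-4,0,0],[0,0,0],0],
    [[-8,0,0],[0,0,0],0],
    [[-9.5,-1,3],[3,0,0],0],
    [[-9.5,-2,6],[7,0,0],0],
    [[-9.5,-4,10],[11,0,0],0],
    [[-9.5,-6,14],[15,0,0],0],
    [[-9.5,-8,18],[20,0,0],0],
    [[-9.5,-10,22],[24.4,0,-0.2],0],
    [[-9.5,-11,24.8],[24.4,0,-0.2],0],
    [[-9.5,-11,24.8],[24.4,0,-0.2],0]
  ]
}}

```text
t: 10.5
tool_pos: [0.4377, -0.0835, 0.1212]
tool_rot: [1.243, 1.18, -1.248]
contact_force: [0.9, 0.3, -1.4]
opening: 0.0147
```

```bash
python3 - <<'E'
from h import *
o=ctrl.get_obs();print(o["tool_pos"],o["contact_force"],o["opening"])
ims={}
for c in("scene","top"): ims[c]=cams.get_image(c);cv2.imwrite(f"pics/{c}4.png",ims[c]["pixels"])
f=lambda x:cv2.resize(x,(400,400),interpolation=cv2.INTER_CUBIC)
cv2.imwrite("pics/v4.png",np.hstack([f(ims["top"]["pixels"][150:310,290:450]),f(ims["scene"]["pixels"][160:320,270:430])]))
for n in("gauge_handle","blade_tip","blade"):
    r={c:finder.tip_of(c,n) for c in ims};print(n,[(c,np.round(r[c][0]['at'],1),round(r[c][0]['conf'],2),at_z(ims[c],r[c][0]['at'],o["tool_pos"][2]-.0114).round(4)) for c in ims if r[c]])
f=np.radians(-2.5);u=np.array([np.cos(f),np.sin(f)])
m=np.array([.6035,-.079])-u*(.120+.02);print(m,plan([m[0],m[1],.058],down(f-np.pi/2)))
E
```

```text
[ 0.43770984 -0.0835247   0.12116586] [ 0.91544369  0.29675428 -1.38101882] 0.014704116049781678
gauge_handle [('scene', array([340.9, 249. ]), 0.61, array([ 0.4294, -0.0813,  0.1098]))]
blade_tip [('scene', array([372.7, 227.6]), 0.58, array([ 0.5465, -0.0939,  0.1098])), ('top', array([355.2, 193.7]), 0.69, array([ 0.6099, -0.0493,  0.1098]))]
blade [('scene', array([349.1, 242.1]), 0.43, array([ 0.4632, -0.0817,  0.1098]))]
[ 0.46363325 -0.07289329] (array([ 6.24,  2.55, -0.43]), array([0.18, 0.07, 0.02]))
```

View pics/v4.png

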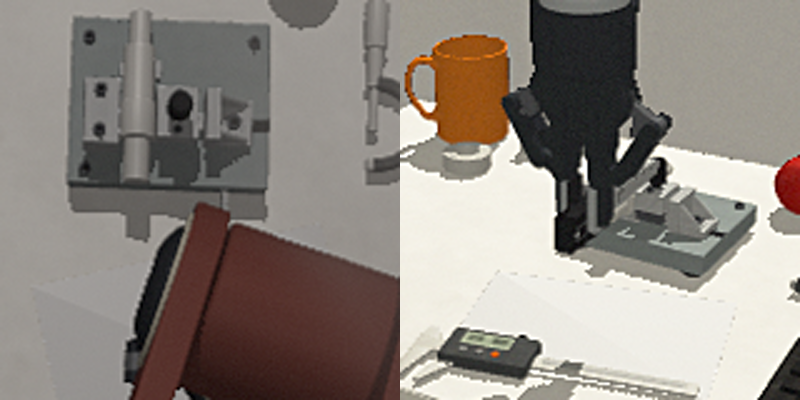

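>>> {"name": "step_arm", "arguments": {
  "moves": [
    [[2,0.5,-0.4],[0.2,0,0],0],
    [[4,1,-0.4],[0.2,0,0],0],
    [[6.2,1.5,-0.4],[0.2,0,0],0],
    [[6.2,2.0,-0.4],[0.2,0,0],0],
    [[6.2,2.5,-0.4],[0.2,0,0],0],
    [[6.2,2.5,-0.4],[0.2,0,0],0],
    [[6.2,2.5,-0.4],[0.2,0,0],0],
    [[6.2,2.5,-0.4],[0.2,0,0],0],
    [[6.2,2.5,-0.4],[0.2,0,0],0],
    [[6.2,2.5,-0.4],[0.2,0,0],0]
  ]
}}

```text
t: 11.73
tool_pos: [0.4635, -0.0734, 0.0592]
tool_rot: [1.241, 1.186, -1.242]
contact_force: [-0.2, 0.2, -1.4]
opening: 0.0143
```

```bash
python3 - <<'E'
from h import *
ims={}
for c in("scene","top"): ims[c]=cams.get_image(c);cv2.imwrite(f"pics/{c}5.png",ims[c]["pixels"])
o=ctrl.get_obs();print(o["tool_pos"],o["contact_force"],o["opening"],np.round(R.from_rotvec(o["tool_rot"]).as_matrix(),3))
f=lambda x:cv2.resize(x,(400,600),interpolation=cv2.INTER_CUBIC)
cv2.imwrite("pics/v5.png",np.hstack([f(ims["top"]["pixels"][170:242,345:393]),f(ims["scene"]["pixels"][200:290,340:400])]))
E
```

```text
[ 0.46322883 -0.0733411   0.0588057 ] [ 0.577836    0.06090368 -0.76959007] 0.014369205493340875 [[ 0.     0.999 -0.044]
 [-0.002 -0.044 -0.999]
 [-1.     0.     0.002]]
```

View pics/v5.png

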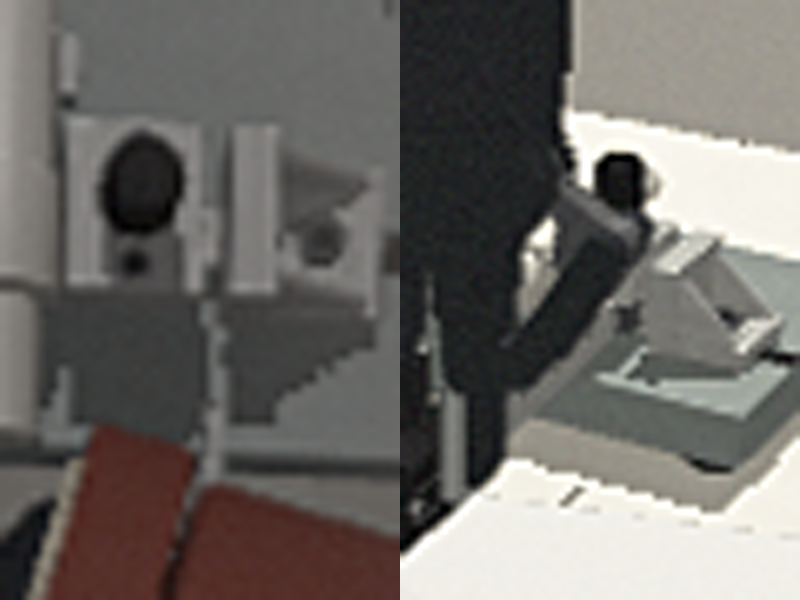

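The top crop shows the gap at u≈203–232 and a light strip at u≈205–218 below it. The strip mixes sunlit base with the blade, so I'll difference it against the earlier picture.

```bash
python3 - <<'E'
from h import *
a=cv2.cvtColor(cv2.imread("pics/top2.png"),6).astype(int);b=cv2.cvtColor(cv2.imread("pics/top5.png"),6).astype(int)
print("before");print(a[202:230,364:376]);print("now");print(b[202:230,364:376])
im=cams.get_image("top")
f=np.radians(-2.5);u=np.array([np.cos(f),np.sin(f)]);o=ctrl.get_obs()
for d in(.06,.09,.11,.12):
    P=o["tool_pos"][:2]+u*d;print(d,proj(im,[*P,.054]).round(1))
print("mouth",proj(im,[.6035,-.079,.0575]).round(1),proj(im,[.6035,-.079,.054]).round(1))
E
```

```text
before
[[ 80  77  69 117 141  98  67  65  88 123 128 125]
 [ 79  76  72 117 140  95  54  62  93 124 126 126]
 [ 80  78  74 114 136  93  58  61 104 139 143 133]
 [ 66  65  61  75  83  67  58  64  76  88  91  88]
 [ 64  64  62  62  60  95  92  72  63  65  62  63]
 [ 63  63  64  63  56 103  98  70  62  67  64  64]
 [ 62  62  62  61  58 105  97  69  60  64  63  67]
 [ 61  61  61  61  59  68 100 100  72  61  65  66]
 [ 58  61  60  61  63  55 100 115  80  63  65  64]
 [ 62  61  63  61  61  56 102  89  63  64  63  65]
 [ 62  60  62  63  62  58 104  82  58  61  63  66]
 [ 62  60  61  64  61  58 103  81  59  63  62  64]
 [ 60  61  60  61  62  56  99 107  78  59  66  64]
 [ 60  63  63  62  60  56 101 112  80  59  64  64]
 [ 64  60  63  62  62  58 101 112  80  59  64  68]
 [ 62  63  61  63  61  57  99 114  78  60  63  61]
 [ 62  61  60  59  62  53  97 112  77  60  62  65]
 [ 58  63  64  62  56  90 106 110  76  58  65  64]
 [ 58  61  62  60  57 100 109 109  75  54  56  56]
 [ 61  61  59  58  55  96 107 107 102 101 102 103]
 [ 59  61  57  55  90 106 107 106 107 106 107 108]
 [ 60  58  96 105 112 
[... 1178 characters left out ...]
 70  77 103  77  58  61  62]
 [ 58  59  59  61  56  82 114 116  78  53  59  62]
 [ 60  61  61  59  57  87 126 120  75  50  55  55]
 [ 61  59  61  56  57  66 119 118 100  99 102 101]
 [ 55  57  60  56  93  79 115 117 105 104 107 108]
 [ 49  51  58  82 101  92 117 117 108 109 107 110]
 [ 48  50  48  57  64  82 115 100  77  75  80  81]
 [ 53  53  53  45  41 104 127  99  58  47  47  50]
 [ 53  54  53  45  51 101 124  97  65  54  57  47]
 [ 53  53  53  44  80 106 113  96  96  99  99  97]
 [ 54  52  53  59  79  72  65  58  68  71  87 104]
 [ 55  57  50  76  68  49  45  48  46  49  56  71]]
0.06 [369.8 252.2]
0.09 [370.1 234.6]
0.11 [370.3 223. ]
0.12 [370.4 217.2]
mouth [370.6 204.9] [370.4 205.3]
```

Both the blade tip (row ≈217.7, column ≈370.3) and the gap centre (≈370.5) agree with the prediction, and the tip is about 21 mm short of the mouth. I'll insert part way.

>>> {"name": "step_arm", "arguments": {
  "moves": [
    [[0.1,0.4,0],[0,0,0],0],
    [[0.1,0.8,0],[0,0,0],0],
    [[0.1,1.2,0],[0,0,0],0],
    [[0.1,1.6,0],[0,0,0],0],
    [[0.1,2.0,0],[0,0,0],0],
    [[0.1,2.4,0],[0,0,0],0],
    [[0.1,2.8,0],[0,0,0],0],
    [[0.1,3.2,0],[0,0,0],0],
    [[0.1,3.6,0],[0,0,0],0],
    [[0.1,3.8,0],[0,0,0],0]
  ]
}}

```text
t: 12.72
tool_pos: [0.5017, -0.075, 0.0577]
tool_rot: [1.241, 1.187, -1.242]
contact_force: [0.6, -0.2, -1.4]
opening: 0.0146
```

```bash
python3 - <<'E'
from h import *
im=cams.get_image("top");b=cv2.cvtColor(im["pixels"],6).astype(int)
o=ctrl.get_obs();print(o["tool_pos"],o["contact_force"],o["wrist_torque"])
print(b[184:216,366:376])
E
```

```text
[ 0.5018743  -0.07508468  0.05778611] [-0.29330522 -0.32228976 -0.33291552] [0.04618445 0.01724707 0.05042896]
[[106 102 106 106 106 106 104 104 102 103]
 [128 125 127 102  98 106  97 123 127 125]
 [137 131 134 101 100 109  88 125 133 127]
 [128 133 133 108 101 104  79 123 131 128]
 [ 81 123 133 112 106  96  71 124 131 126]
 [ 46 119 135 110 104  88  71 124 129 125]
 [ 24 119 137 106 102  83  63 125 130 125]
 [ 14  98 130 104 104  80  66 125 130 126]
 [ 15 114 137 105 104  81  67 124 130 125]
 [ 24 103 134 106 103  81  68 125 131 125]
 [ 48  64 123 103 101  77  68 120 129 124]
 [ 55  54 121 133 130  98  75 121 129 126]
 [ 52  48 120 131  98  73  73 120 129 125]
 [ 50  87 129 111 120  93  80 126 134 128]
 [ 49  95 105  70  77  66  66  85 111 128]
 [ 45 123  89  44  49  51  56  55  67  78]
 [ 47 111  78  48  55  60  59  56  53  54]
 [ 62  73  60  55  56  58  58  59  61  59]
 [ 66  52  47  58  57  59  62  61  58  59]
 [ 66  51  51  60  62  60  60  63  62  64]
 [ 45  48  54  58  60  59  59  61  58  61]
 [ 35  46  58  58  59  57  59  63  62  61]
 [ 40  48  57  60  60  59  60  59  60  60]
 [ 40  53  57  58  60  59  61  62  62  61]
 [ 44  55  59  60  60  59  61  59  62  61]
 [ 48  57  59  61  60  57  61  61  63  61]
 [ 48  61  63  60  59  60  60  60  61  61]
 [ 52  60  60  61  62  61  60  61  63  63]
 [ 55  60  62  62  60  59  61  62  61  60]
 [ 59  60  63  64  62  62  64  62  61  63]
 [ 63  63  64  62  63  62  61  59  62  63]
 [ 63  65  63  61  61  62  62  63  61  62]]
```

>>> {"name": "step_arm", "arguments": {
  "moves": [
    [[0,0.3,0],[0,0,0],0],
    [[0,0.6,0],[0,0,0],0],
    [[0,0.9,0],[0,0,0],0],
    [[0,1.2,0],[0,0,0],0],
    [[0,1.4,0],[0,0,0],0],
    [[0,1.6,0],[0,0,0],0],
    [[0,1.7,0],[0,0,0],0],
    [[0,1.8,0],[0,0,0],0],
    [[0,1.8,0],[0,0,0],0],
    [[0,1.8,0],[0,0,0],0]
  ]
}}

```text
t: 13.6
tool_pos: [0.5199, -0.0759, 0.0578]
tool_rot: [1.241, 1.187, -1.242]
contact_force: [0.1, 0.8, -1.4]
opening: 0.0144
```

>>> {"name": "step_arm", "arguments": {
  "moves": [
    [[0,0.1,0],[0,0,0],0],
    [[0,0.2,0],[0,0,0],0],
    [[0,0.3,0],[0,0,0],0],
    [[0,0.4,0],[0,0,0],0],
    [[0,0.5,0],[0,0,0],0],
    [[0,0.5,0],[0,0,0],0],
    [[0,0.6,0],[0,0,0],0],
    [[0,0.6,0],[0,0,0],0],
    [[0,0.6,0],[0,0,0],0],
    [[0,0.6,0],[0,0,0],0]
  ]
}}

```text
t: 14.43
tool_pos: [0.5253, -0.076, 0.0575]
tool_rot: [1.24, 1.188, -1.243]
contact_force: [-3.8, -0.0, -0.4]
opening: 0.0146
```

>>> {"name": "step_arm", "arguments": {
  "moves": [
    [[0,0.1,0],[0,0,0],0],
    [[0,0.1,0],[0,0,0],0],
    [[0,0.2,0],[0,0,0],0],
    [[0,0.2,0],[0,0,0],0],
    [[0,0.2,0],[0,0,0],0],
    [[0,0.2,0],[0,0,0],0],
    [[0,0.2,0],[0,0,0],0],
    [[0,0.2,0],[0,0,0],0],
    [[0,0.2,0],[0,0,0],0],
    [[0,0.2,0],[0,0,0],0]
  ]
}}

```text
t: 15.27
tool_pos: [0.5264, -0.076, 0.0571]
tool_rot: [1.239, 1.19, -1.244]
contact_force: [-6.8, 0.5, 0.8]
opening: 0.0144
```

```bash
python3 - <<'E'
from h import *
ims={c:cams.get_image(c) for c in("scene","top")}
o=ctrl.get_obs();print(o["t"],o["tool_pos"],o["contact_force"],o["wrist_torque"],o["opening"],np.round(R.from_rotvec(o["tool_rot"]).as_matrix(),3))
f=lambda x:cv2.resize(x,(400,600),interpolation=cv2.INTER_CUBIC)
cv2.imwrite("pics/v6.png",np.hstack([f(ims["top"]["pixels"][160:232,345:393]),f(ims["scene"]["pixels"][190:310,320:400])]))
E
```

```text
15.3667 [ 0.52640613 -0.07599569  0.05707453] [-5.4744012   0.34226417  0.56619489] [0.05138595 0.93508927 0.05348664] 0.014367544694330643 [[-0.003  0.999 -0.044]
 [-0.001 -0.044 -0.999]
 [-1.    -0.003  0.001]]
```

View pics/v6.png

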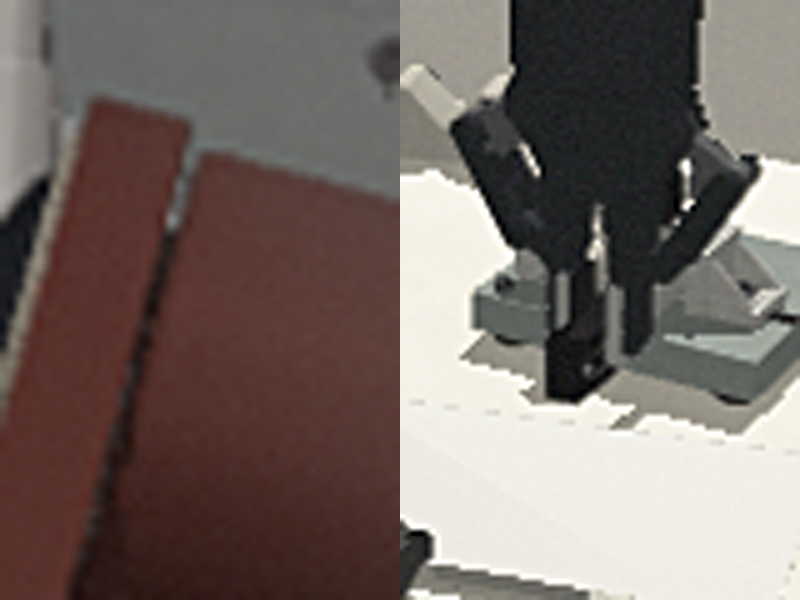

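The feeler handle is still held, and the end force is about 5.5–6.8 N. The tip is about 42 mm past the mouth, matching 11 × (5.85 − 2) mm. Handing in.

```bash
python3 -c "
from station import ctrl
o=ctrl.get_obs();print(o['t'],o['contact_force'],o['opening'],abs(o['dq']).max());print(ctrl.finish_job())"
```

```text
15.3667 [-5.4744012   0.34226417  0.56619489] 0.014367544694330643 0.0018701011380534676
the job is handed in; nothing more can be done
None
```

I pushed the jaw shut on the shaft, slid the feeler into the gap until it dragged snugly, and handed the job in at t = 15.4 s with the feeler still held. No verdict was reported.

- **Jaw:** it took about 11.7 N on the knob and then stopped moving, so the shaft was seated against the anvil. I judged this from force and displacement only; the jaw, shaft and anvil contact forces can't be read directly.
- **Feeler:** the last reading showed an end push of about 5.5 N (6.8 N just before), with side force about 0.3 N and the arm at rest. By calculation the blade is about 42 mm past the mouth, which fits the gap of about 5.85 mm I measured in the top view. Its mid-height is about 46 mm, and it is level and square to well under 0.12 rad by the tool pose.
- **Not confirmed:** the last pictures had the gap hidden behind the arm, so the final fit rests on force and position readings. The individual forces on jaw and stop were not measured. I did not check the caliper, micrometer and ring gauge again at the end, but the arm stayed well clear of them.
- **Disagreements:**
  - The gripper read 14.4 mm on the 16 mm handle.
  - The trained networks scattered by up to about 1 cm on some points. I took the final alignment from pixel edges in the top view instead.

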